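# Gauge a torch barrel's bore and show the rod's tip under the magnifier

### The arm

A 7-joint arm with a two-finger parallel gripper is mounted at the origin on the work surface. World frame = base frame: x ahead of the robot, y to its left, z up, the work surface at z = 0. Lengths are in m, angles in rad, forces in N, time in s.
With the tool pointing down it reaches from about 0.425 to 0.925 m from the base axis. Payload 6.8 kg.
Tool frame: the origin (TCP) lies on the centre line of the jaws, within the pads' length; the fingertips stand 14 mm ahead of it and the grasp point (between the pads) lies 5 mm behind it; z points along the fingers, y is the line along which they close (so a half turn about z gives the same grasp; the last joint's range is limited). The gripper opens to 85 mm and grips with 20 to 120 N. Pads are 22 mm wide; open, the fingers measure 114 mm over their backs; the gripper's body (76 mm by 85 mm) begins 54 mm behind the grasp point. The pads swing forward as they close: fully open they stand 13 mm farther back than shut.
Start: joints at [0.993, 0.477, 0.022, 1.555, -0.011, 1.109, -0.083], TCP at [0.306, -0.602, 0.245] pointing down, gripper open.
Joint ranges: [-2.96, 2.96], [-0.34, 2.1], [-1.41, 1.46], [0.24, 2.44], [-1.37, 4.51], [0.17, 1.92], [-2.96, 2.96]. Speed limits (rad/s): [2.39, 2.39, 3.14, 3.14, 3.14, 3.14, 3.14].

### API

Orientations are given as a unit quaternion [w, x, y, z].
In Python, from station import bot gives the robot as it stands. The module is installed in compiled form; this text tells all that it offers.
- The arm moves only by the tool drive_tool, never from a script. Its argument "commands" is a list of rows, each an object with "hand": the opening, from 0 (shut) to 1 (fully open); "translation": the shift along the world's x, y, z in mm, a list of three; "angular": the turn, a rotation vector about the world's x, y, z in rad, a list of three. In form: [{"hand": hand, "translation": [tx, ty, tz], "angular": [ax, ay, az]}, ...]. A call has 1 to 12 rows; each row is the pose to reach, as a shift and turn from the pose commanded when the call began; what a row does not reach only later rows make up. A row lasts 1/8 s, in which the tool goes at most 62.5 mm and 10.7 degrees, less where a joint would pass 70% of its speed; a pose out of reach is approached as far as the arm can. A call with a gripper value outside its range is refused whole. The fingers move at their own pace and stop on an object; "force" is the grip in N (left out, the last holds). Time passes only in rows, so rows that repeat a pose let the fingers close. It gives the time, the measured TCP pose, the force, the opening and the grip force at its end, in the units of the state.
- bot.get_obs(): the state, without advancing time (a new reading comes with each control period).
- bot.read_camera(name): name is "scene" or "side" or "wrist"; returns the picture (400x640x3 uint8, red, green, blue); there is no depth.
- bot.camera_model(name): a dict with "fx", "fy", "cx", "cy" (pixels), "view" (4x4, takes a point from world to camera coordinates). Camera axes: x right, y up, looking along -z (the intrinsics and any distortion apply to the point x, -y, -z); pixel columns grow to the right and rows downward; lengths in m; the calibration is good to about 2 mm. A picture is of the moment at which its call begins: read the wrist's pose just before it. camera_model takes no time and is no camera call; for the wrist camera it gives the pose at the moment of the call.
- bot.hand_in(): hands the job in; it is judged then, once.
Trained networks look in the newest picture that a camera, given by its name, has taken for a name from the list of things; names that differ only in an ending like _2 or _b are one class to them, and where a whole thing is asked for, a point or a joint stands for the part that bears it (a point fixed in the world has none). Each returns a list of dicts, best first, with "score" (0 to 1); they miss things now and then, are a little off and sometimes report something else, mostly with a low value. They report only what shows in the picture. A call takes as long as a camera call. They do not tell look-alikes from the thing itself.
- bot.find_in(camera, query): "position" ([column, row] in pixels, amid what is visible of it).
- bot.outline_of(camera, query): "pixels" (400x640 bool, what is visible of it) and "position" ([column, row] in pixels, amid what is visible of it).
The state is a dict: "t": time; "q": joint angles; "joint_vel": joint speeds; "joint_torque": joint torques, N m; "eef_pos": TCP position; "tool_rot": TCP orientation; "contact_force": force on the tool from outside, world axes, zero at the start; "torque": the same for the moment, N m; "gripper_width": opening from 0.0 (shut) to 1.0 (fully open); "grasp_force": force on a finger pad.
Only numpy, scipy, OpenCV 4.12 (cv2) and the standard library are available. Lean on these libraries where they do the work, as an engineer would, in place of code of your own. Each camera call takes 0.05 s, during which the arm holds its last target. There are 200 camera calls.

### The job

Check the bore of the torch barrel in the vice: take the longest of the three gauge rods from the rack by its grip, slide it gently down the barrel until its collar stops on the mouth, then draw it right out again, keeping hold of it all the time. Finish still holding the rod, at rest, level and clear of everything, with its tip under the middle of the magnifier's lens and about 90 mm below the glass, ready to be read; do not put it down or let go. Leave the other rods and everything else on the bench where they are.

Things in the scene. Friction and masses are not known exactly. Their poses are not given: they have to be found in the camera images.
- rod_long: The longest gauge rod, about 170 g: hexagon aluminium grip 80 mm long, 18 across flats; steel stop collar 24 mm dia., 8 long; shaft 10 mm dia., 120 mm long past the collar (last 8 mm taper to 5). Origin mid-grip on the axis; x to the tip (collar face +48 mm, tip +168); y square to two flats (pinch these); z up in the rack. Starts level in the rack, axis 45 mm up, tip away from the robot.
- rod_mid: The middle gauge rod, about 145 g: hexagon aluminium grip 80 mm long, 18 across flats; steel stop collar 24 mm dia., 8 long; shaft 10 mm dia., 95 mm long past the collar (last 8 mm taper to 5). Origin mid-grip on the axis; x to the tip (collar face +48 mm, tip +143); y square to two flats (pinch these); z up in the rack. Starts level in the rack, axis 45 mm up, tip away from the robot. Leave it.
- rod_short: The shortest gauge rod, about 120 g: hexagon aluminium grip 80 mm long, 18 across flats; steel stop collar 24 mm dia., 8 long; shaft 10 mm dia., 70 mm long past the collar (last 8 mm taper to 5). Origin mid-grip on the axis; x to the tip (collar face +48 mm, tip +118); y square to two flats (pinch these); z up in the rack. Starts level in the rack, axis 45 mm up, tip away from the robot. Leave it.
- rod_long_collar (a point): Centre of the tip-side face of the long rod's collar, on the rod's axis; its x axis points to the tip.
- rod_long_tip (a point): The end of the long rod's tip, on its axis; its x axis points to the tip.
- rack: Fixed wooden rack: board 134 x 290 x 12 mm with two V-notched bars across it, 30 mm behind and 62 mm ahead of mid-grip, none over 51 mm high; fingers can go 33 mm below the rods' axes between the bars. Three notches 95 mm apart; which rod lies where varies. Origin on the bench under mid-grip of the middle notch; x along the rods to the tips.
- vice: Fixed ball-joint bench vice holding the torch barrel; round foot 120 mm dia. Origin on the bench at the foot's centre; z up. Its tilted jaws start 47 mm down the barrel from the mouth; spindle and T-bar stick out 106 mm to +y.
- barrel: Straight fixed brass torch barrel in the vice, 28 mm outside dia., bore 14 mm dia. and 150 mm deep. Origin at the centre of the mouth, 165 mm above the bench; z is the bore axis, pointing out of the mouth, roughly back to the robot and 30 degrees up; y level. The rod goes in along -z, tip away from the robot and 30 degrees down.
- magnifier: Fixed bench magnifier: ring light 116 mm dia. (262 to 286 mm above the bench) round a clear level lens 90 mm dia.; a bent arm carries it from a foot 150 mm dia. whose centre is 135 mm to +x of the lens: open towards the robot and to both sides. Origin on the bench straight below the lens centre; z up.
- lens (a point): Centre of the glass, 272 mm above the bench, lens facing straight down.
- screwdriver: Bystander: screwdriver 190 mm long lying on the bench. Origin under mid-length.
- cutters: Bystander: side cutters about 155 mm long lying on the bench. Origin near the joint, on the bench.
- ceramic_nozzle: Bystander: ceramic nozzle standing on the bench, 23 mm in diameter, 45 mm high. Origin at its foot.
- gas_nozzle: Bystander: copper gas nozzle standing on the bench, 28 mm in diameter, 66 mm high. Origin at its foot.
- wire_spool: Bystander: wire spool standing on the bench, 64 mm in diameter, 48 mm high. Origin at its foot.
- paste_tin: Bystander: small tin standing on the bench, 60 mm in diameter, 45 mm high. Origin at its foot.
Not all that is in view belongs to the job. Leave any purple look-alike of the rod_long alone.

How it is judged:
By the outcome, as a careful person would: the job done as asked, in the order asked, and still so for the second after the job is handed in, while the arm keeps its last pose, push and grip.
It also fails if it takes over 56 s, if anything falls off the work surface, if the arm or the gripper's body presses on something with over 40 N, if the wrist force passes 120 N, or if a joint passes its speed limit or range.

## Working session

There is one attempt and no reset: what is moved stays moved. The work goes in short steps, Python scripts to look and compute and a tool call to move; the robot and the scene stay as the last step left them, time stands still between calls to the robot, and variables do not carry over. Pictures are saved under pics/ and viewed, at most 10 in all, crops included, and the job is handed in when it is done.

Besides the shell and the picture viewer there is one more tool, called after "Call:" as name([rows], argument=value, ...), one row to a line, values as JSON. drive_tool: Moves the arm, as the interface text tells. Its arguments: {"type":"object","properties":{"commands":{"type":"array","items":{"type":"object","properties":{"hand":{"type":"number"},"translation":{"type":"array","items":{"type":"number"}},"angular":{"type":"array","items":{"type":"number"}}}}},"force":{"type":"number"}},"required":["commands"]}

```bash
mkdir -p pics
cat > h.py <<'E'
import numpy as np,cv2
from scipy.spatial.transform import Rotation as R
from station import bot
def ray(cam,px,m=None):
    m=m or bot.camera_model(cam);V=np.array(m["view"]);Rw=V[:3,:3].T;c=-Rw@V[:3,3]
    d=Rw@np.array([(px[0]-m["cx"])/m["fx"],-(px[1]-m["cy"])/m["fy"],-1]);return c,d/np.linalg.norm(d)
def proj(cam,P,m=None):
    m=m or bot.camera_model(cam);V=np.array(m["view"]);p=V[:3,:3]@np.array(P)+V[:3,3]
    return np.array([m["cx"]+m["fx"]*p[0]/-p[2],m["cy"]+m["fy"]*-p[1]/-p[2]])
def atz(cam,px,z,m=None):
    c,d=ray(cam,px,m);return c+d*(z-c[2])/d[2]
def tri(rs):
    A=0;b=0
    for c,d in rs:
        P=np.eye(3)-np.outer(d,d);A=A+P;b=b+P@c
    return np.linalg.solve(A,b)
def shot(cam,name):
    im=bot.read_camera(cam);cv2.imwrite(f"pics/{name}.png",im[:,:,::-1]);return im
E
python3 - <<'E'
from h import *
np.set_printoptions(precision=4,suppress=True)
print(bot.get_obs())
for c in ["scene","side","wrist"]:
    shot(c,c+"0");m=bot.camera_model(c);print(c,{k:v for k,v in m.items() if k!="view"},ray(c,(m["cx"],m["cy"])))
    for q in ["rod_long","rod_mid","rod_short","rack","vice","barrel","magnifier","lens"]:
        if c=="wrist" and q not in("rod_long","rod_mid","rod_short"):continue
        print(q,[(np.round(r["position"]),round(r["score"],2)) for r in bot.find_in(c,q)])
E
cd pics; python3 -c "
import cv2,numpy as np
a=[cv2.imread(c+'0.png') for c in('scene','side')]
"
```

```text
{'t': 0.0, 'q': array([ 0.9929,  0.4778,  0.0223,  1.5565, -0.0115,  1.1093, -0.0831]), 'joint_vel': array([-0.0005, -0.0003,  0.0007, -0.0005,  0.0004, -0.001 , -0.0009]), 'joint_torque': array([  0.0006, -59.6445,   1.6082, -28.1193,   0.0124,   0.0093,
        -0.    ]), 'eef_pos': array([ 0.3053, -0.6014,  0.2443]), 'tool_rot': array([-0.0009,  0.9725,  0.2328, -0.0003]), 'contact_force': array([ 0.5386, -0.3517,  0.1489]), 'torque': array([-0.0189,  0.0132, -0.009 ]), 'grasp_force': 0.0, 'gripper_width': 0.9956221295240408}
scene {'fx': 399.6623927584439, 'fy': 399.6623927584439, 'cx': 319.7788990701601, 'cy': 200.65924596401607} (array([1.1264, 0.693 , 0.7602]), array([-0.5518, -0.6424, -0.5318]))
rod_long [(array([264., 192.]), 0.48)]
rod_mid [(array([284., 206.]), 0.52)]
rod_short [(array([300., 214.]), 0.72)]
rack [(array([286., 213.]), 0.9)]
vice [(array([304., 270.]), 0.74)]
barrel [(array([303., 260.]), 0.73)]
magnifier [(array([350., 328.]), 0.61)]
lens [(array([283., 205.]), 0.68), (array([353., 331.]), 0.67), (array([435., 293.]), 0.34)]
side {'fx': 519.7818940672785, 
[... 159 characters left out ...]
y([357., 157.]), 0.59), (array([429., 192.]), 0.58), (array([212., 330.]), 0.52), (array([357., 273.]), 0.44), (array([357., 192.]), 0.25)]
rod_mid [(array([353., 180.]), 0.88)]
rod_short [(array([349., 201.]), 0.82)]
rack [(array([357., 194.]), 0.58)]
vice [(array([275., 247.]), 0.96)]
barrel [(array([273., 240.]), 0.98), (array([352., 179.]), 0.21)]
magnifier [(array([212., 328.]), 0.88), (array([355., 274.]), 0.75)]
lens [(array([218., 326.]), 0.77)]
wrist {'fx': 348.6443195165973, 'fy': 348.6443195165973, 'cx': 319.1269613152019, 'cy': 201.5317390360943} (array([ 0.3671, -0.5708,  0.3737]), array([-0.2392, -0.1209, -0.9634]))
rod_long [(array([ 41., 107.]), 0.93)]
rod_mid []
rod_short []
```

View pics/scene0.png

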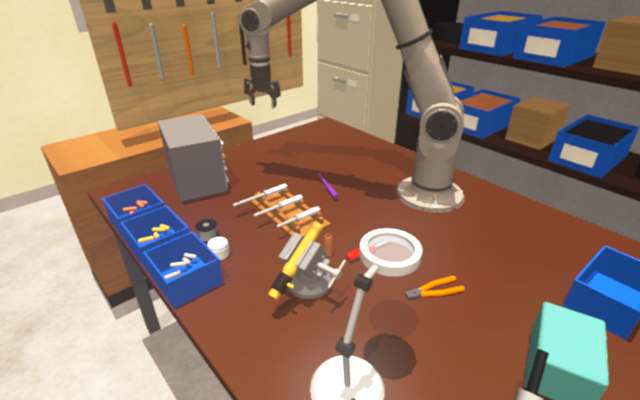

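View pics/side0.png

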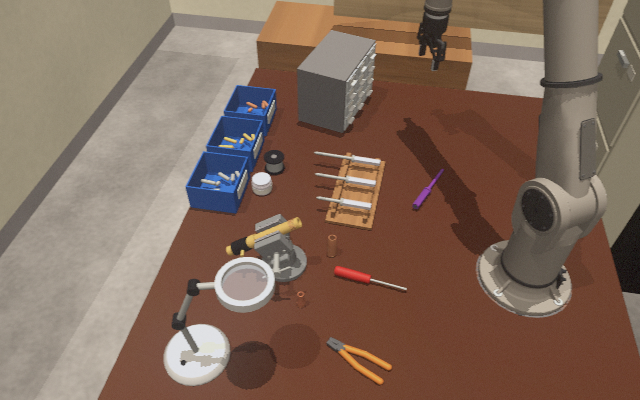

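The side view shows three rods in the rack; the longest is the far one, around (350,158), with its grip end near (378,161). The barrel mouth is near (299,223), the lens near (245,284), and the purple look-alike lies loose at (428,190).

```bash
cat > m.py <<'E'
from h import *
np.set_printoptions(precision=4,suppress=True)
def ends(cam,mask):
    p=np.argwhere(mask)[:,::-1].astype(float);c=p.mean(0);u=np.linalg.svd(p-c,full_matrices=False)[2][0]
    t=(p-c)@u;return c+u*t.min(),c+u*t.max(),len(p)
E
python3 - <<'E'
from m import *
M={}
for c in ["scene","side"]:
    im=shot(c,c+"1")
    for q in ["rod_long","rod_mid","rod_short","barrel","magnifier","vice"]:
        for r in bot.outline_of(c,q)[:3]:
            if r["score"]<.3: continue
            a,b,n=ends(c,r["pixels"]);z=.045
            if "rod" in q:
                A,B=atz(c,a,z),atz(c,b,z);print(c,q,round(r["score"],2),n,a,b,A,B,np.linalg.norm(A-B),np.degrees(np.arctan2(*(B-A)[1::-1])))
            else: print(c,q,round(r["score"],2),n,a,b)
            np.save(f"pics/{c}_{q}_{n}.npy",r["pixels"])
for c,n,(x,y,w,h) in [("side","A",(180,200,160,120)),("scene","B",(230,170,200,150))]:
    im=cv2.imread(f"pics/{c}1.png")[y:y+h,x:x+w];cv2.imwrite(f"pics/crop{n}.png",cv2.resize(im,(800,600),interpolation=cv2.INTER_CUBIC))
E
```

```text
scene rod_long 0.81 216 [285.7736 185.3865] [235.0402 204.109 ] [ 0.4092 -0.3288  0.045 ] [ 0.6112 -0.3389  0.045 ] 0.20217322357651987 -2.844912274656132
scene rod_long 0.57 100 [318.3169 173.7608] [336.3899 197.7057] [ 0.264  -0.3192  0.045 ] [ 0.3291 -0.1484  0.045 ] 0.18277624916945157 69.13659041304507
scene rod_mid 0.69 159 [299.9616 196.9023] [256.9248 213.8085] [ 0.4197 -0.2337  0.045 ] [ 0.5879 -0.2426  0.045 ] 0.16846813425245963 -3.056873538096524
scene rod_short 0.69 184 [327.2903 233.931 ] [328.4219 255.0844] [ 0.4886 -0.0155  0.045 ] [0.5508 0.0591 0.045 ] 0.09714856780350752 50.217079575918696
scene rod_short 0.66 240 [319.0352 208.0839] [277.2511 225.599 ] [ 0.4158 -0.1381  0.045 ] [ 0.5764 -0.1474  0.045 ] 0.1608370943855419 -3.3285430396259996
scene rod_short 0.53 231 [285.7667 185.3629] [233.7799 204.3989] [ 0.4092 -0.329   0.045 ] [ 0.6152 -0.34    0.045 ] 0.20638947691441548 -3.070989107895252
scene barrel 0.83 2437 [330.7129 237.0998] [266.9972 292.854 ]
scene magnifier 0.9 6045 [395.8796 228.5161] [333.6515 406.9018]
scene magnifier 0.36 2385 [328.9726 233.8951
[... 602 characters left out ...]
 [0.4731 0.296  0.045 ] [0.3327 0.356  0.045 ] 0.15266605314110926 156.87504216276426
side rod_short 0.86 337 [318.9284 197.4007] [370.8783 206.681 ] [ 0.5713 -0.1452  0.045 ] [ 0.42   -0.1359  0.045 ] 0.15156123142615635 176.50170100538205
side rod_short 0.6 215 [332.1025 233.9708] [331.383  256.0776] [ 0.5127 -0.0165  0.045 ] [0.5029 0.0577 0.045 ] 0.07487380872174462 97.49508958239491
side barrel 0.97 2053 [302.9809 227.1925] [229.8634 257.496 ]
side magnifier 0.91 6597 [259.4584 258.2075] [173.9001 379.519 ]
side magnifier 0.3 2476 [369.6716 156.0176] [344.5995 228.1199]
side vice 0.64 2747 [304.6276 270.2004] [246.0735 224.2456]
side vice 0.44 305 [316.914  152.5561] [380.2545 162.3549]
```

View pics/cropA.png

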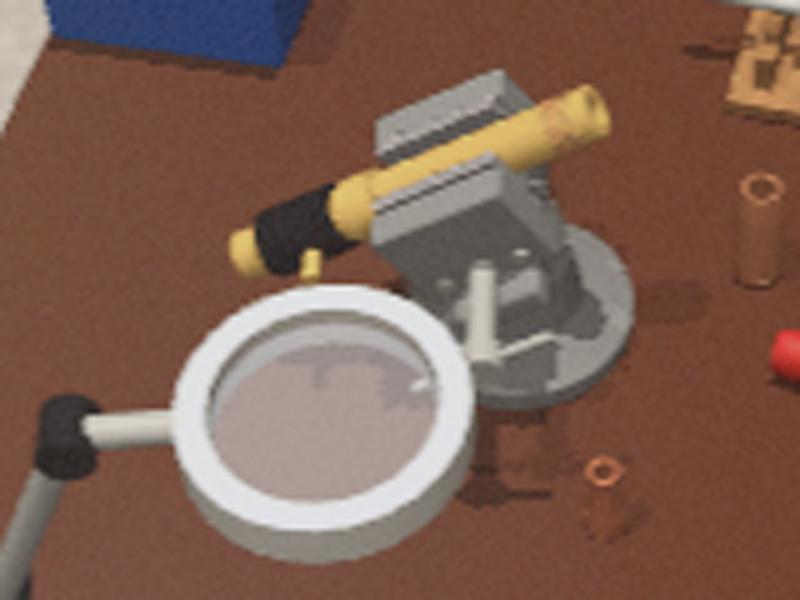

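View pics/cropB.png

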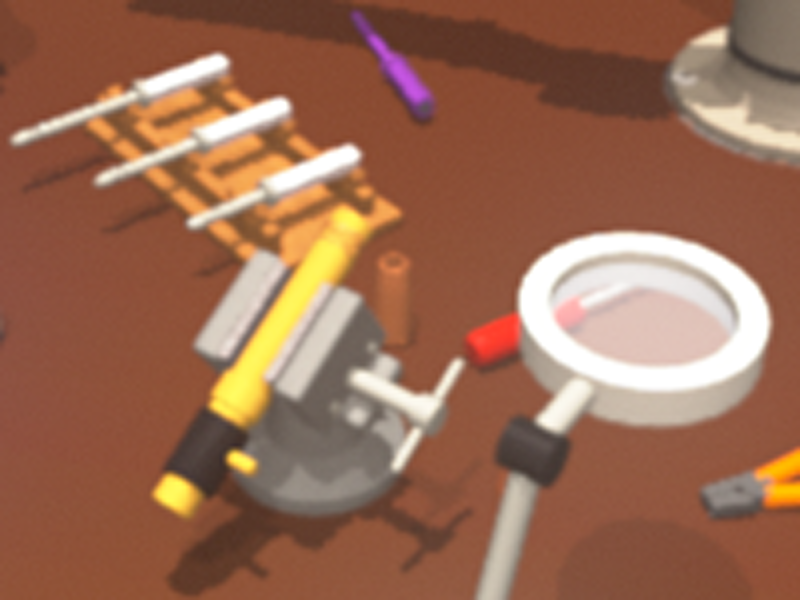

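Run:
```python
from m import *
bot.read_camera
print("mouth side",atz("side",(299.4,221.4),.165),"lens ctr side",atz("side",(244.6,281.4),.286), atz("scene",(230+645/4,170+313/4),.286))
def plane(c,a,b):
    o,d1=ray(c,a);_,d2=ray(c,b);n=np.cross(d1,d2);return n/np.linalg.norm(n),o
n1,o1=plane("side",(299.4,221.4),(229,250.4));n2,o2=plane("scene",(316.75,225.5),(275,294.25))
d=np.cross(n1,n2);d/=np.linalg.norm(d);d*=np.sign(d[2])
print("axis",d,"el",np.degrees(np.arcsin(d[2])),"yaw",np.degrees(np.arctan2(d[1],d[0])))
p=np.linalg.solve(np.array([n1,n2,[0,0,1]]),[n1@o1,n2@o2,.165]);print("at .165",p)
# ring ellipse fit from masks: inner lens network
for c in["side","scene"]:
    bot.read_camera(c)
    for r in bot.outline_of(c,"vice")[:1]: pass
    f=bot.find_in(c,"lens");print(c,[(r["position"],round(r["score"],2),atz(c,r["position"],.272)) for r in f[:2]])
    for q in("gas_nozzle","ceramic_nozzle","wire_spool","paste_tin","screwdriver"):
        print(q,[(round(r["score"],2),atz(c,r["position"],.03)[:2]) for r in bot.find_in(c,q)[:2]])
```

```text
mouth side [0.5854 0.0583 0.165 ] lens ctr side [0.6356 0.3325 0.286 ] [0.6424 0.3349 0.286 ]
axis [-0.8596 -0.2562  0.4422] el 26.243203292149207 yaw -163.4054634716532
at .165 [0.5722 0.0475 0.165 ]
side [([214.2, 324.3], 0.91, array([0.6687, 0.4246, 0.272 ]))]
gas_nozzle [(0.76, array([0.5114, 0.0062])), (0.61, array([0.6719, 0.0302]))]
ceramic_nozzle [(0.58, array([0.561 , 0.2004])), (0.4, array([0.3959, 0.3114]))]
wire_spool [(0.63, array([ 0.7245, -0.2821])), (0.16, array([0.5581, 0.1964]))]
paste_tin [(0.86, array([ 0.7532, -0.1807])), (0.3, array([0.7454, 0.2986]))]
screwdriver [(0.68, array([0.4371, 0.0842]))]
scene [([352.0, 325.0], 0.85, array([0.8166, 0.4078, 0.272 ])), ([268.8, 196.5], 0.75, array([0.698 , 0.0114, 0.272 ]))]
gas_nozzle [(0.62, array([0.495 , 0.0035]))]
ceramic_nozzle []
wire_spool [(0.63, array([ 0.7384, -0.3045]))]
paste_tin [(0.59, array([ 0.7517, -0.1734])), (0.39, array([ 0.4659, -0.2518]))]
screwdriver [(0.65, array([0.4898, 0.0852]))]
```

Call:
drive_tool([
  {"hand":1,"translation":[25,45,0],"angular":[0,0,-0.1]},
  {"hand":1,"translation":[50,90,0],"angular":[0,0,-0.2]},
  {"hand":1,"translation":[75,135,0],"angular":[0,0,-0.3]},
  {"hand":1,"translation":[100,180,0],"angular":[0,0,-0.4]},
  {"hand":1,"translation":[125,225,0],"angular":[0,0,-0.5]},
  {"hand":1,"translation":[144,271,0],"angular":[0,0,-0.52]},
  {"hand":1,"translation":[144,271,0],"angular":[0,0,-0.52]},
  {"hand":1,"translation":[144,271,0],"angular":[0,0,-0.52]},
])

```text
t: 3.6
eef_pos: [0.4494, -0.3315, 0.2455]
tool_rot: [0.0, 1.0, -0.025, 0.0]
contact_force: [-1.1, -0.4, 0.3]
gripper_width: 1.006
grasp_force: 0.0
```

Run:
```python
from m import *
shot("wrist","w1")
m=bot.camera_model("wrist");print(ray("wrist",(320,200)))
for q in("rod_long","rod_mid"):
  for r in bot.outline_of("wrist",q)[:2]:
    a,b,n=ends("wrist",r["pixels"]);A,B=atz("wrist",a,.045),atz("wrist",b,.045)
    print(q,round(r["score"],2),n,a,b,A,B,np.linalg.norm(A-B),np.degrees(np.arctan2(*(B-A)[1::-1])))
```

```text
(array([ 0.5177, -0.3352,  0.3738]), array([-0.2639,  0.0105, -0.9645]))
rod_long 0.92 2103 [209.8826 311.9852] [367.895  354.3914] [ 0.3093 -0.2073  0.045 ] [ 0.2465 -0.3759  0.045 ] 0.1798934809253419 -110.45110349428151
rod_long 0.74 3177 [316.7994  -0.0066] [317.0451 216.009 ] [ 0.6022 -0.3382  0.045 ] [ 0.4113 -0.328   0.045 ] 0.19124356265640538 176.95644714310947
rod_mid 0.8 3439 [204.9834   7.776 ] [220.6304 216.1779] [ 0.6013 -0.2433  0.045 ] [ 0.4162 -0.2327  0.045 ] 0.18546865446130342 176.7237885658964
```

View pics/w1.png

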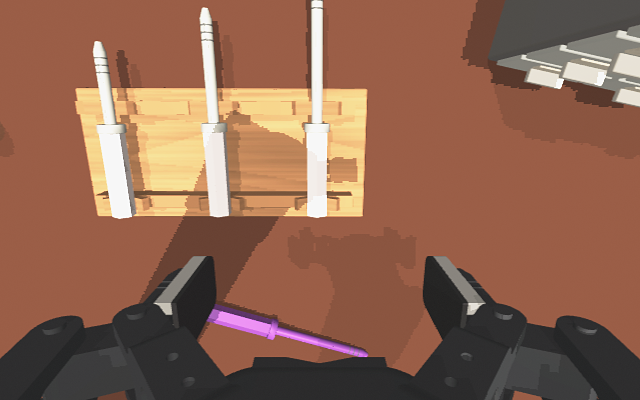

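The wrist view shows the long rod at column 317, with its butt at row 216 and collar at row 124, well clear of its neighbours and between the open fingers. The purple look-alike lies loose below it.

Call:
drive_tool([
  {"hand":1,"translation":[1.5,1.5,-50],"angular":[0,0,-0.003]},
  {"hand":1,"translation":[1.5,1.5,-100],"angular":[0,0,-0.003]},
  {"hand":1,"translation":[1.5,1.5,-150],"angular":[0,0,-0.003]},
  {"hand":1,"translation":[1.5,1.5,-190],"angular":[0,0,-0.003]},
  {"hand":1,"translation":[1.5,1.5,-205],"angular":[0,0,-0.003]},
  {"hand":1,"translation":[1.5,1.5,-205],"angular":[0,0,-0.003]},
  {"hand":0,"translation":[1.5,1.5,-205],"angular":[0,0,-0.003]},
  {"hand":0,"translation":[1.5,1.5,-205],"angular":[0,0,-0.003]},
  {"hand":0,"translation":[1.5,1.5,-205],"angular":[0,0,-0.003]},
  {"hand":0,"translation":[1.5,1.5,-205],"angular":[0,0,-0.003]},
  {"hand":0,"translation":[1.5,1.5,-205],"angular":[0,0,-0.003]},
  {"hand":0,"translation":[1.5,1.5,-205],"angular":[0,0,-0.003]},
], force=80)

```text
t: 5.25
eef_pos: [0.4515, -0.3294, 0.0411]
tool_rot: [0.0, 1.0, -0.027, 0.0]
contact_force: [-1.7, 0.7, 5.8]
gripper_width: 0.193
grasp_force: 78.3
```

Call:
drive_tool([
  {"hand":0,"translation":[0,0,15],"angular":[0,0,0]},
  {"hand":0,"translation":[0,0,50],"angular":[0,0,0]},
  {"hand":0,"translation":[0,0,100],"angular":[0,0,0]},
  {"hand":0,"translation":[0,0,150],"angular":[0,0,0]},
  {"hand":0,"translation":[0,0,200],"angular":[0,0,0]},
  {"hand":0,"translation":[0,40,250],"angular":[0,0,0]},
  {"hand":0,"translation":[20,90,290],"angular":[0,0,0]},
  {"hand":0,"translation":[40,150,290],"angular":[0,0,0]},
  {"hand":0,"translation":[50,210,290],"angular":[0,0,0]},
  {"hand":0,"translation":[50,260,290],"angular":[0,0,0]},
  {"hand":0,"translation":[50,290,290],"angular":[0,0,0]},
  {"hand":0,"translation":[50,290,290],"angular":[0,0,0]},
])

```text
t: 6.75
eef_pos: [0.5006, -0.0364, 0.331]
tool_rot: [-0.0, 1.0, -0.024, 0.0]
contact_force: [-0.0, -1.0, -1.1]
gripper_width: 0.196
grasp_force: 78.4
```

Call:
drive_tool([
  {"hand":0,"translation":[0,0,0],"angular":[0,0,0]},
  {"hand":0,"translation":[0,0,0],"angular":[0,0,0]},
])

```text
t: 7.0
eef_pos: [0.5009, -0.0409, 0.3304]
tool_rot: [0.0, 1.0, -0.028, -0.0]
contact_force: [-0.1, -0.4, -1.5]
gripper_width: 0.195
grasp_force: 78.4
```

Run:
```python
from m import *
o=bot.get_obs();print(o["t"],o["eef_pos"],o["tool_rot"],o["gripper_width"])
m=bot.camera_model("wrist");np.save("pics/V2.npy",m["view"]);im=shot("wrist","w2")
for q in("rod_long","barrel","vice"):
  for r in bot.outline_of("wrist",q)[:2]:
    a,b,n=ends("wrist",r["pixels"]);print(q,round(r["score"],2),n,a,b);np.save(f"pics/w2_{q}_{n}.npy",r["pixels"])
```

```text
7.0 [ 0.5009 -0.0409  0.3304] [ 0.0002  0.9996 -0.0278 -0.    ] 0.19459864409249086
rod_long 0.93 599 [465.472  304.4269] [550.6509 335.9434]
rod_long 0.55 14745 [319.1774  -0.0165] [319.5698 362.0048]
barrel 0.61 11009 [81.7313 55.2749] [259.7497  27.5507]
barrel 0.36 2163 [495.0205  63.8821] [475.9021 222.7475]
vice 0.88 14670 [83.6303 36.2878] [289.5504  59.1062]
```

View pics/w2.png

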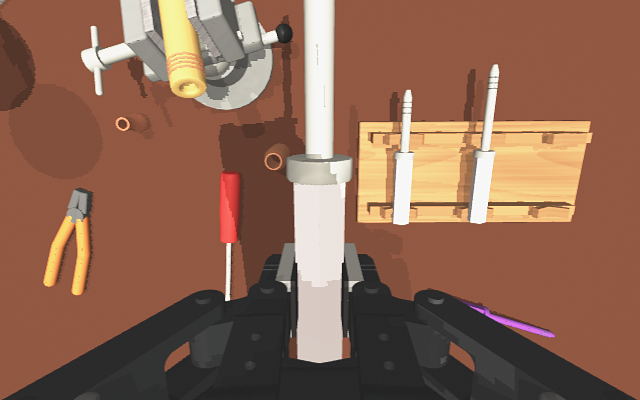

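The wrist view shows the rod held square in the fingers, with its collar at row 168. The barrel mouth is open at about (187,88). I'll take a second view from the other side to triangulate it.

Call:
drive_tool([
  {"hand":0,"translation":[10,50,0],"angular":[0,0,0]},
  {"hand":0,"translation":[20,100,0],"angular":[0,0,0]},
  {"hand":0,"translation":[35,150,0],"angular":[0,0,0]},
  {"hand":0,"translation":[40,190,0],"angular":[0,0,0]},
  {"hand":0,"translation":[40,190,0],"angular":[0,0,0]},
  {"hand":0,"translation":[40,190,0],"angular":[0,0,0]},
  {"hand":0,"translation":[40,190,0],"angular":[0,0,0]},
])

```text
t: 8.07
eef_pos: [0.5413, 0.1489, 0.3303]
tool_rot: [0.0, 1.0, -0.028, -0.0]
contact_force: [-0.3, 0.5, -0.5]
gripper_width: 0.194
grasp_force: 78.5
```

Run:
```python
from m import *
o=bot.get_obs();print(o["t"],o["eef_pos"],o["tool_rot"],o["gripper_width"])
m=bot.camera_model("wrist");np.save("pics/V3.npy",m["view"]);im=shot("wrist","w3")
for q in("barrel","vice"):
  for r in bot.outline_of("wrist",q)[:2]:
    a,b,n=ends("wrist",r["pixels"]);print(q,round(r["score"],2),n,a,b);np.save(f"pics/w3_{q}_{n}.npy",r["pixels"])
a=cv2.resize(cv2.imread("pics/w2.png")[0:130,110:240],(400,400),interpolation=cv2.INTER_CUBIC)
b=cv2.resize(cv2.imread("pics/w3.png"),(640,400))
print(m["view"])
cv2.imwrite("pics/c2.png",a)
```

```text
8.075 [0.5413 0.1489 0.3303] [ 0.0004  0.9996 -0.0279 -0.    ] 0.19357199382895102
barrel 0.74 14399 [319.2774  -0.0093] [319.5123 362.0029]
barrel 0.72 13171 [288.7554  97.3201] [453.749   37.9632]
vice 0.82 14529 [309.2806 134.5296] [450.1763  14.2652]
[[-0.0556 -0.9985  0.0006  0.1791]
 [ 0.9619 -0.0538 -0.2682 -0.4559]
 [ 0.2678 -0.0143  0.9634 -0.6031]
 [ 0.      0.      0.      1.    ]]
```

View pics/w3.png

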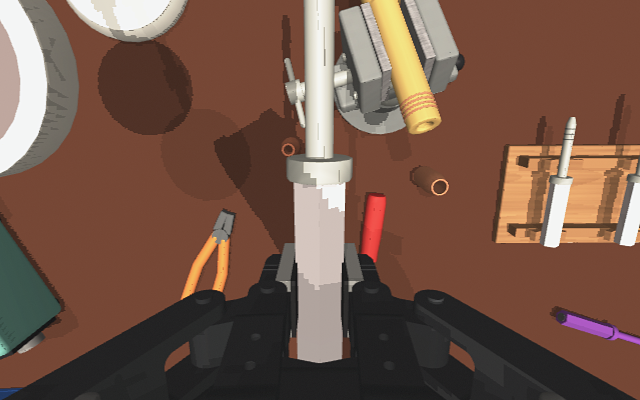

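The second view shows the barrel mouth at about (425,126). I'll fit the cylinder's silhouette to both wrist views.

```bash
cat > fit.py <<'E'
from m import *
from scipy.optimize import least_squares
m0=bot.camera_model("wrist");ms=[];cs=[]
for n,(x0,x1,y0,y1) in {2:(130,215,4,110),3:(375,450,30,145)}.items():
    m=dict(m0);m["view"]=np.load(f"pics/V{n}.npy");ms.append(m)
    im=cv2.imread(f"pics/w{n}.png");hsv=cv2.cvtColor(im,cv2.COLOR_BGR2HSV)
    k=cv2.inRange(hsv,(14,80,70),(32,255,255));w=np.zeros_like(k);w[y0:y1,x0:x1]=k[y0:y1,x0:x1]
    w=cv2.morphologyEx(w,cv2.MORPH_CLOSE,np.ones((9,9)))
    c=max(cv2.findContours(w,cv2.RETR_EXTERNAL,cv2.CHAIN_APPROX_NONE)[0],key=cv2.contourArea)[:,0].astype(float)
    c=c[c[:,1]>y0+2];cs.append(c);print(n,len(c),c.min(0),c.max(0))
def circ(p,s,r=.014):
    x,y,z,yaw,el=p;o=np.array([np.cos(el)*np.cos(yaw),np.cos(el)*np.sin(yaw),np.sin(el)])
    e1=np.array([-np.sin(yaw),np.cos(yaw),0]);e2=np.cross(o,e1);t=np.linspace(0,2*np.pi,48,endpoint=False)[:,None]
    return np.array([x,y,z])+o*s+r*(np.cos(t)*e1+np.sin(t)*e2)
def res(p):
    out=[]
    for m,c in zip(ms,cs):
        P=np.array([proj("wrist",q,m) for q in np.vstack([circ(p,0),circ(p,-.13)])],np.float32)
        h=cv2.convexHull(P);out+=[cv2.pointPolygonTest(h,tuple(map(float,q)),True) for q in c]
    return np.array(out)+0.0
for fixed in (0,1):
    p0=np.array([.58,.053,.165,np.radians(-163),np.radians(30)])
    if fixed: f=lambda v:np.r_[res(np.r_[v[:2],.165,v[2],np.radians(30)])];v0=p0[[0,1,3]]
    else: f=res;v0=p0
    s=least_squares(f,v0,x_scale=[.01]*(2 if fixed else 3)+[.1]*(1 if fixed else 2),loss="soft_l1",diff_step=1e-4)
    print(fixed,s.x,np.degrees(s.x[2 if fixed else 3:]),"rms",np.sqrt(np.mean(f(s.x)**2)))
E
python3 fit.py
python3 - <<'E'
from m import *
# rod in tool frame from w3: edges of shaft & grip
m=bot.camera_model("wrist");m["view"]=np.load("pics/V3.npy");g=cv2.cvtColor(cv2.imread("pics/w3.png"),cv2.COLOR_BGR2HSV)
for v in (20,80,140,200,230):
    row=g[v,270:370];ok=(row[:,1]<60)&(row[:,2]>120);i=np.where(ok)[0]+270;print(v,i.min(),i.max())
o=bot.get_obs();T=R.from_quat(np.roll(o["tool_rot"],-1))
V=m["view"]
for P in [(0,0,-.005),(.04,0,-.005),(.048,0,-.005),(.1,0,-.005)]:
    print(P,proj("wrist",o["eef_pos"]+T.apply(P),m))
E
```

```text
2 202 [159.   7.] [206.  97.]
3 222 [380.  33.] [441. 134.]
0 [ 0.5885  0.0601  0.1634 -2.9396  0.4878] [-168.4273   27.9517] rms 2.221968916381092
1 [ 0.5889  0.06   -2.9333] [-168.0657] rms 2.3233587729914795
20 304 369
80 290 369
140 306 333
200 294 344
230 294 344
(0, 0, -0.005) [318.8375 286.274 ]
(0.04, 0, -0.005) [318.7305 187.2244]
(0.048, 0, -0.005) [318.7069 165.361 ]
(0.1, 0, -0.005) [318.5309   2.5059]
```

```bash
sed -i 's/(130,215,4,110)/(130,215,42,110)/; s/(375,450,30,145)/(375,450,82,145)/' fit.py
cat >> fit.py <<'E'
    r=f(s.x);i=0
    for c in cs:
        for q,e in list(zip(c,r[i:i+len(c)]))[::6]: print(q,round(e,1),end="; ")
        i+=len(c);print()
E
python3 fit.py
```

```text
2 126 [164.  45.] [206.  97.]
3 118 [393.  85.] [441. 134.]
0 [ 0.5889  0.06    0.164  -2.9336  0.5195] [-168.0815   29.7676] rms 0.9239045034774479
[164.  45.] 0.1; [165.  51.] 0.3; [166.  57.] 0.5; [167.  63.] 0.7; [168.  69.] 0.8; [168.  75.] 0.0; [169.  81.] 0.2; [170.  87.] 0.4; [174.  93.] 0.3; [180.  96.] 0.1; [186.  97.] 0.2; [192.  97.] 0.1; [198.  95.] 0.6; [204.  92.] 0.1; [206.  86.] 0.5; [205.  80.] 0.4; [203.  74.] 1.4; [201.  68.] 2.4; [201.  62.] 1.4; [201.  56.] 0.4; [200.  50.] 0.4; 
[393.  85.] 0.8; [395.  91.] 0.8; [397.  97.] 0.8; [399. 103.] 0.9; [401. 108.] 1.2; [404. 114.] 2.2; [405. 120.] 1.3; [406. 126.] 0.4; [409. 132.] 0.6; [415. 133.] 0.2; [421. 132.] 0.2; [427. 131.] -0.8; [433. 128.] -0.6; [439. 123.] -0.2; [440. 117.] 0.4; [438. 111.] 0.2; [435. 105.] 1.1; [433.  99.] 0.9; [430.  94.] 2.1; [429.  88.] 1.0; 
1 [ 0.5889  0.0598 -2.9309] [-167.9299] rms 0.9685898461014186
[164.  45.] 0.5; [165.  51.] 0.7; [166.  57.] 0.8; [167.  63.] 1.0; [168.  69.] 1.2; [168.  75.] 0.4; [169.  81.] 0.5; [170.  87.] 0.7; [174.  93.] 0.4; [180.  96.] 0.2; [186.  97.] 0.2; [192.  97.] 0.0; [198.  95.] 0.5; [204.  92.] -0.1; [206.  86.] 0.3; [205.  80.] 0.2; [203.  74.] 1.2; [201.  68.] 2.2; [201.  62.] 1.2; [201.  56.] 0.2; [200.  50.] 0.2; 
[393.  85.] 0.5; [395.  91.] 0.6; [397.  97.] 0.6; [399. 103.] 0.6; [401. 108.] 0.9; [404. 114.] 1.9; [405. 120.] 0.9; [406. 126.] 0.0; [409. 132.] 0.5; [415. 133.] 0.4; [421. 132.] 0.4; [427. 131.] -0.5; [433. 128.] -0.4; [439. 123.] 0.2; [440. 117.] 0.9; [438. 111.] 0.7; [435. 105.] 1.5; [433.  99.] 1.4; [430.  94.] 2.5; [429.  88.] 1.4;
```

Run:
```python
from m import *
o=bot.get_obs();T0=R.from_quat(np.roll(o["tool_rot"],-1))
yaw=np.radians(12.0);T1=R.from_euler("ZY",[yaw,np.radians(30)])*R.from_quat([1,0,0,0])
print((T1*T0.inv()).as_rotvec(),T1.as_matrix())
```

```text
[-0.0403  0.5238  0.2582] [[ 0.8471  0.2079 -0.4891]
 [ 0.1801 -0.9781 -0.104 ]
 [-0.5     0.     -0.866 ]]
```

Call:
drive_tool([
  {"hand":0,"translation":[-50,-40,0],"angular":[0,0,0]},
  {"hand":0,"translation":[-100,-85,0],"angular":[-0.01,0.13,0.06]},
  {"hand":0,"translation":[-130.5,-127,0],"angular":[-0.02,0.26,0.13]},
  {"hand":0,"translation":[-130.5,-127,0],"angular":[-0.03,0.39,0.19]},
  {"hand":0,"translation":[-130.5,-127,0],"angular":[-0.04,0.524,0.258]},
  {"hand":0,"translation":[-130.5,-127,-30],"angular":[-0.04,0.524,0.258]},
  {"hand":0,"translation":[-130.5,-127,-55],"angular":[-0.04,0.524,0.258]},
  {"hand":0,"translation":[-130.5,-127,-65],"angular":[-0.04,0.524,0.258]},
  {"hand":0,"translation":[-130.5,-127,-65],"angular":[-0.04,0.524,0.258]},
  {"hand":0,"translation":[-130.5,-127,-65],"angular":[-0.04,0.524,0.258]},
  {"hand":0,"translation":[-130.5,-127,-65],"angular":[-0.04,0.524,0.258]},
])

```text
t: 9.6
eef_pos: [0.411, 0.0237, 0.2661]
tool_rot: [0.027, 0.961, 0.102, -0.257]
contact_force: [0.6, -0.2, -1.1]
gripper_width: 0.19
grasp_force: 78.7
```

```bash
cat > chk.py <<'E'
import sys
from m import *
mouth=np.array([.5889,.0600,.1645]);ax=np.array([-.8471,-.1801,.5])
o=bot.get_obs();T=R.from_quat(np.roll(o["tool_rot"],-1));Tm=T.as_matrix()
tip=o["eef_pos"]+T.apply([.168,0,-.004])
d=tip-mouth;s=d@ax
print("t",o["t"],"tcp",o["eef_pos"],"tip",tip,"out mm",s*1e3,"lateral mm",(d-s*ax)*1e3,"rodx",Tm[:,0],"dir err deg",np.degrees((Tm[:,0]+ax)),"q",o["q"],"F",o["contact_force"],"w",o["gripper_width"])
E
python3 chk.py
python3 - <<'E'
from m import *
for c in("side","scene"):
    shot(c,c+"2");print(c,"mouth",proj(c,[.5889,.06,.1645]),"tip",proj(c,[.5548,.0528,.184]))
a=cv2.resize(cv2.imread("pics/side2.png")[190:265,250:350],(800,600),interpolation=cv2.INTER_CUBIC)
b=cv2.resize(cv2.imread("pics/scene2.png")[190:260,280:373],(800,600),interpolation=cv2.INTER_CUBIC)
cv2.imwrite("pics/cc.png",np.hstack([cv2.resize(a,(400,300)),cv2.resize(b,(400,300))]))
E
```

```text
t 9.6 tcp [0.411  0.0237 0.2661] tip [0.5553 0.0546 0.1858] out mm 40.03376059374295 lateral mm [0.3601 1.8047 1.259 ] rodx [ 0.8475  0.1815 -0.4988] dir err deg [0.0218 0.0825 0.0678] q [ 0.0125  0.3369 -0.2749  1.8264  0.0585  1.513  -1.6507] F [ 0.6328 -0.1806 -1.0873] w 0.19025002705540195
side mouth [297.8587 221.8418] tip [312.1001 216.2367]
scene mouth [317.9743 225.3168] tip [326.1668 212.9077]
```

View pics/cc.png

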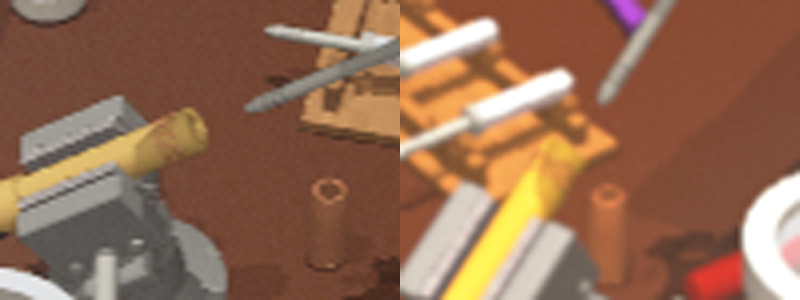

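The crops show the tip in front of the mouth. It is collinear with the barrel in the side view, and about 1–2 mm to +y in the scene view, which matches the measured pose error. I'll settle the arm and correct that.

Call:
drive_tool([
  {"hand":0,"translation":[0,0,0],"angular":[0,0,0]},
  {"hand":0,"translation":[0,0,0],"angular":[0,0,0]},
])

```text
t: 9.95
eef_pos: [0.4106, 0.0236, 0.2654]
tool_rot: [0.027, 0.961, 0.102, -0.258]
contact_force: [0.0, 0.8, -1.7]
gripper_width: 0.188
grasp_force: 78.7
```

```bash
python3 chk.py
```

```text
t 9.95 tcp [0.4106 0.0236 0.2654] tip [0.5548 0.0546 0.1848] out mm 40.01483538706925 lateral mm [-0.2028  1.7681  0.2921] rodx [ 0.8466  0.1816 -0.5002] dir err deg [-0.0269  0.0862 -0.0136] q [ 0.0124  0.338  -0.2749  1.8273  0.0585  1.5126 -1.6507] F [ 0.031   0.7751 -1.7299] w 0.1876173831557393
```

Call:
drive_tool([
  {"hand":0,"translation":[0,-1.7,0],"angular":[0,-0.001,-0.001]},
  {"hand":0,"translation":[0,-1.7,0],"angular":[0,-0.001,-0.001]},
  {"hand":0,"translation":[8.5,0.1,-5],"angular":[0,-0.001,-0.001]},
  {"hand":0,"translation":[16.9,1.9,-10],"angular":[0,-0.001,-0.001]},
  {"hand":0,"translation":[25.4,3.7,-15],"angular":[0,-0.001,-0.001]},
  {"hand":0,"translation":[33.9,5.5,-20],"angular":[0,-0.001,-0.001]},
  {"hand":0,"translation":[38.1,6.4,-22.5],"angular":[0,-0.001,-0.001]},
  {"hand":0,"translation":[42.4,7.3,-25],"angular":[0,-0.001,-0.001]},
  {"hand":0,"translation":[42.4,7.3,-25],"angular":[0,-0.001,-0.001]},
])

```text
t: 11.08
eef_pos: [0.4531, 0.031, 0.2402]
tool_rot: [0.026, 0.961, 0.101, -0.257]
contact_force: [-1.0, 0.7, -0.7]
gripper_width: 0.189
grasp_force: 78.7
```

```bash
python3 chk.py
```

```text
t 11.075 tcp [0.4531 0.031  0.2402] tip [0.5974 0.0617 0.1597] out mm -9.90792314791792 lateral mm [ 0.0977 -0.0529  0.1467] rodx [ 0.8472  0.1807 -0.4997] dir err deg [0.0031 0.0348 0.0186] q [-0.0033  0.4317 -0.2662  1.7505  0.0765  1.4976 -1.6627] F [-0.9873  0.7255 -0.7386] w 0.18943433083877137
```

Call:
drive_tool([
  {"hand":0,"translation":[6.8,1.4,-4],"angular":[0,0,0]},
  {"hand":0,"translation":[13.6,2.9,-8],"angular":[0,0,0]},
  {"hand":0,"translation":[20.3,4.3,-12],"angular":[0,0,0]},
  {"hand":0,"translation":[27.1,5.8,-16],"angular":[0,0,0]},
  {"hand":0,"translation":[33.9,7.2,-20],"angular":[0,0,0]},
  {"hand":0,"translation":[42.4,9,-25],"angular":[0,0,0]},
  {"hand":0,"translation":[42.4,9,-25],"angular":[0,0,0]},
])

```text
t: 11.95
eef_pos: [0.4958, 0.0401, 0.2147]
tool_rot: [0.026, 0.961, 0.101, -0.257]
contact_force: [0.0, -0.2, -2.6]
gripper_width: 0.192
grasp_force: 78.7
```

```bash
python3 chk.py
python3 - <<'E'
from m import *
shot("wrist","w4")
for c in("side",):shot(c,"side3")
a=cv2.resize(cv2.imread("pics/side3.png")[170:270,220:380],(640,400),interpolation=cv2.INTER_CUBIC)
cv2.imwrite("pics/c4.png",np.hstack([cv2.resize(a,(400,250)),cv2.resize(cv2.imread("pics/w4.png"),(400,250))]))
E
```

```text
t 11.95 tcp [0.4958 0.0401 0.2147] tip [0.64   0.0709 0.1342] out mm -60.39342703256398 lateral mm [-0.0498 -0.0254 -0.0918] rodx [ 0.8469  0.1808 -0.5   ] dir err deg [-0.0087  0.0418  0.0012] q [-0.0213  0.525  -0.2571  1.6638  0.0921  1.4931 -1.672 ] F [ 0.0319 -0.2347 -2.5917] w 0.191975196754181
```

View pics/c4.png

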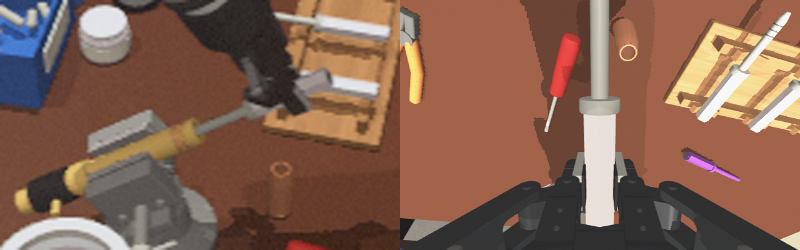

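The side crop shows the shaft inside the barrel about halfway, in line with it and with almost no force. I'll go on.

Call:
drive_tool([
  {"hand":0,"translation":[6.8,1.4,-4],"angular":[0,0,0]},
  {"hand":0,"translation":[13.6,2.9,-8],"angular":[0,0,0]},
  {"hand":0,"translation":[20.3,4.3,-12],"angular":[0,0,0]},
  {"hand":0,"translation":[27.1,5.8,-16],"angular":[0,0,0]},
  {"hand":0,"translation":[33.9,7.2,-20],"angular":[0,0,0]},
  {"hand":0,"translation":[40.7,8.6,-24],"angular":[0,0,0]},
  {"hand":0,"translation":[42.4,9,-25],"angular":[0,0,0]},
  {"hand":0,"translation":[44.0,9.4,-26],"angular":[0,0,0]},
  {"hand":0,"translation":[44.0,9.4,-26],"angular":[0,0,0]},
])

```text
t: 13.18
eef_pos: [0.5393, 0.0493, 0.1893]
tool_rot: [0.027, 0.961, 0.101, -0.257]
contact_force: [-0.0, 0.7, -2.4]
gripper_width: 0.193
grasp_force: 78.7
```

```bash
python3 chk.py
```

```text
t 13.175 tcp [0.5393 0.0493 0.1893] tip [0.6836 0.0801 0.1089] out mm -111.67091351150822 lateral mm [ 0.135  -0.0432  0.2164] rodx [ 0.8472  0.1807 -0.4996] dir err deg [0.0069 0.0328 0.0243] q [-0.0395  0.6181 -0.2467  1.566   0.1061  1.4984 -1.6772] F [-0.028   0.7069 -2.3808] w 0.19287332088266937
```

Now I'll creep about 1 mm per row, in short calls, until the collar touches.

Call:
drive_tool([
  {"hand":0,"translation":[0.85,0.18,-0.5],"angular":[0,0,0]},
  {"hand":0,"translation":[1.7,0.36,-1],"angular":[0,0,0]},
  {"hand":0,"translation":[2.5,0.54,-1.5],"angular":[0,0,0]},
  {"hand":0,"translation":[3.4,0.72,-2],"angular":[0,0,0]},
  {"hand":0,"translation":[4.2,0.9,-2.5],"angular":[0,0,0]},
])

```text
t: 13.8
eef_pos: [0.5429, 0.05, 0.1871]
tool_rot: [0.027, 0.96, 0.101, -0.258]
contact_force: [-3.9, -1.9, 3.3]
gripper_width: 0.189
grasp_force: 78.9
```

Call:
drive_tool([
  {"hand":0,"translation":[0.85,0.18,-0.5],"angular":[0,0,0]},
  {"hand":0,"translation":[1.7,0.36,-1],"angular":[0,0,0]},
])

```text
t: 14.05
eef_pos: [0.5429, 0.05, 0.187]
tool_rot: [0.027, 0.96, 0.101, -0.26]
contact_force: [-11.7, -2.3, 10.0]
gripper_width: 0.192
grasp_force: 79.3
```

```bash
python3 chk.py
python3 - <<'E'
from m import *
im=shot("wrist","w5");h=cv2.cvtColor(im[:,:,::-1].copy(),cv2.COLOR_BGR2HSV)
for c in (300,305,319,335,340):print(c,[tuple(int(v) for v in h[r,c]) for r in range(120,182,4)])
y=cv2.inRange(h,(14,80,70),(32,255,255))
for r in range(100,165,8):
    i=np.where(y[r,250:400])[0]+250;print(r,(i.min(),i.max()) if len(i) else None)
E
```

```text
t 14.05 tcp [0.5429 0.05   0.187 ] tip [0.6867 0.0807 0.1056] out mm -116.03141716501639 lateral mm [-0.4936 -0.1882 -0.9006] rodx [ 0.844   0.1801 -0.5052] dir err deg [-0.1764  0.0001 -0.2959] q [-0.0419  0.6296 -0.2453  1.5537  0.1072  1.5057 -1.6775] F [-11.7183  -2.3048   9.9978] w 0.19192675498061443
300 [(21, 131, 233), (21, 131, 235), (10, 137, 211), (21, 131, 233), (21, 132, 233), (21, 131, 233), (21, 132, 232), (21, 131, 232), (21, 132, 232), (21, 131, 232), (20, 135, 236), (23, 25, 183), (23, 25, 183), (23, 25, 183), (23, 25, 184), (23, 24, 193)]
305 [(21, 131, 235), (21, 131, 238), (10, 136, 214), (21, 131, 236), (21, 130, 235), (21, 130, 235), (21, 131, 235), (21, 131, 235), (21, 130, 235), (21, 130, 235), (21, 133, 237), (24, 25, 191), (24, 26, 188), (24, 26, 188), (25, 25, 194), (25, 24, 199)]
319 [(22, 128, 238), (22, 128, 241), (10, 136, 218), (22, 128, 239), (21, 129, 238), (21, 128, 238), (21, 128, 238), (21, 128, 238), (21, 128, 238), (21, 128, 238), (22, 129, 239), (25, 21, 202), (24, 25, 197), (24, 25, 203), (24, 25, 206), (24, 25, 204)]
335 [(20, 133, 229), (21, 131, 231), (10, 136, 212), (20, 133, 230), (20, 133, 229), (20, 133, 229), (20, 133, 228), (20, 133, 228), (20, 133, 228), (20, 133, 228), (19, 136, 229), (22, 25, 191), (25, 25, 187), (23, 25, 185), (22, 26, 187), (23, 27, 192)]
340 [(19, 135, 225), (20, 134, 228), (10, 137, 209), (19, 134, 226), (19, 135, 225), (20, 136, 225), (20, 134, 224), (19, 135, 225), (19, 135, 225), (19, 135, 225), (19, 140, 223), (25, 24, 184), (22, 25, 182), (23, 26, 177), (23, 26, 175), (24, 22, 172)]
100 None
108 (np.int64(279), np.int64(360))
116 None
124 (np.int64(285), np.int64(350))
132 (np.int64(281), np.int64(359))
140 (np.int64(281), np.int64(359))
148 (np.int64(281), np.int64(359))
156 (np.int64(283), np.int64(372))
164 (np.int64(374), np.int64(375))
```

The wrist picture shows the brass meeting the collar with no gap, so it is seated at about 15 N. I'll draw it out along the bore axis.

Call:
drive_tool([
  {"hand":0,"translation":[-1.7,-0.4,1],"angular":[0,0,0]},
  {"hand":0,"translation":[-6.8,-1.4,4],"angular":[0,0,0]},
  {"hand":0,"translation":[-15.2,-3.2,9],"angular":[0,0,0]},
  {"hand":0,"translation":[-25.4,-5.4,15],"angular":[0,0,0]},
  {"hand":0,"translation":[-35.6,-7.6,21],"angular":[0,0,0]},
  {"hand":0,"translation":[-45.7,-9.7,27],"angular":[0,0,0]},
  {"hand":0,"translation":[-55.9,-11.9,33],"angular":[0,0,0]},
  {"hand":0,"translation":[-66.1,-14,39],"angular":[0,0,0]},
  {"hand":0,"translation":[-76.2,-16.2,45],"angular":[0,0,0]},
  {"hand":0,"translation":[-86.4,-18.4,51],"angular":[0,0,0]},
  {"hand":0,"translation":[-96.6,-20.5,57],"angular":[0,0,0]},
  {"hand":0,"translation":[-106.7,-22.7,63],"angular":[0,0,0]},
])

```text
t: 15.6
eef_pos: [0.4379, 0.0278, 0.2492]
tool_rot: [0.027, 0.961, 0.101, -0.257]
contact_force: [0.1, -1.0, -1.4]
gripper_width: 0.192
grasp_force: 78.7
```

Call:
drive_tool([
  {"hand":0,"translation":[-10.2,-2.2,6],"angular":[0,0,0]},
  {"hand":0,"translation":[-20.3,-4.3,12],"angular":[0,0,0]},
  {"hand":0,"translation":[-30.5,-6.5,18],"angular":[0,0,0]},
  {"hand":0,"translation":[-35,-7.5,21],"angular":[0,0,0]},
  {"hand":0,"translation":[-35,-7.5,21],"angular":[0,0,0]},
])

```text
t: 16.23
eef_pos: [0.4035, 0.0203, 0.27]
tool_rot: [0.027, 0.961, 0.101, -0.257]
contact_force: [0.2, -0.3, -2.0]
gripper_width: 0.191
grasp_force: 78.7
```

```bash
python3 chk.py
python3 - <<'E'
from m import *
# ring: fit ellipse/disc of the white ring in side and scene views with model circle r=58 at z=.286 (top) -.262
from scipy.optimize import least_squares
for c,(x0,x1,y0,y1) in {"side":(205,285,250,318),"scene":(350,430,220,280)}.items():
    im=shot(c,c+"5");h=cv2.cvtColor(im[:,:,::-1].copy(),cv2.COLOR_BGR2HSV)
    k=cv2.inRange(h,(0,0,190),(180,45,255));w=np.zeros_like(k);w[y0:y1,x0:x1]=k[y0:y1,x0:x1]
    w=cv2.morphologyEx(w,cv2.MORPH_OPEN,np.ones((3,3)))
    cc=max(cv2.findContours(w,cv2.RETR_EXTERNAL,cv2.CHAIN_APPROX_NONE)[0],key=lambda q:len(q))
    q=cv2.convexHull(cc)[:,0].astype(float);print(c,cv2.fitEllipse(cv2.convexHull(cc)))
    t=np.linspace(0,2*np.pi,60,endpoint=False)
    def f(v,z=.286):
        P=np.array([proj(c,[v[0]+.058*np.cos(a),v[1]+.058*np.sin(a),z]) for a in t],np.float32)
        return [cv2.pointPolygonTest(cv2.convexHull(P),tuple(map(float,p)),True) for p in cc[:,0]]
    s=least_squares(f,[.64,.333],x_scale=.01,loss="soft_l1",diff_step=1e-4);print(c,s.x,np.round(f(s.x)[::12],1))
E
```

```text
t 16.225 tcp [0.4035 0.0203 0.27  ] tip [0.5479 0.0511 0.1897] out mm 48.9592178602707 lateral mm [ 0.4332 -0.0924  0.6992] rodx [ 0.8476  0.1807 -0.499 ] dir err deg [0.0272 0.0316 0.0584] q [ 0.0187  0.3203 -0.2756  1.84    0.0566  1.5156 -1.6458] F [ 0.1634 -0.2709 -2.0461] w 0.1910752433239787
side ((240.82244873046875, 281.16046142578125), (47.60788345336914, 68.84073638916016), 82.78802490234375)
side [0.6386 0.3298] [ 0.6  1.   0.9 -0.2 -7.2  1.7  1.1  0.8 -0.   0.6  0.4  0.3  0.1  0.7
  0.7]
scene ((386.89361572265625, 253.40687561035156), (51.568336486816406, 67.34463500976562), 81.01123809814453)
scene [0.6458 0.3346] [ -2.7  -1.7  -0.1   2.1   0.8 -12.6  -3.4  -5.1  -5.1  -3.9   1.3   0.2
  -1.9  -2.4  -2.8]
```

The rod is out and clear of the barrel. I'll raise it, level it and take one wrist view of the magnifier to fix the lens centre.

Call:
drive_tool([
  {"hand":0,"translation":[-10,0,30],"angular":[0,0,0]},
  {"hand":0,"translation":[-10,0,65],"angular":[0.027,-0.128,0]},
  {"hand":0,"translation":[0,20,100],"angular":[0.054,-0.256,0]},
  {"hand":0,"translation":[30,50,130],"angular":[0.082,-0.384,0]},
  {"hand":0,"translation":[70,90,130],"angular":[0.109,-0.512,0]},
  {"hand":0,"translation":[120,130,130],"angular":[0.109,-0.512,0]},
  {"hand":0,"translation":[155,170,130],"angular":[0.109,-0.512,0]},
  {"hand":0,"translation":[175,180,130],"angular":[0.109,-0.512,0]},
  {"hand":0,"translation":[175,180,130],"angular":[0.109,-0.512,0]},
  {"hand":0,"translation":[175,180,130],"angular":[0.109,-0.512,0]},
  {"hand":0,"translation":[175,180,130],"angular":[0.109,-0.512,0]},
])

```text
t: 17.7
eef_pos: [0.5781, 0.1996, 0.4001]
tool_rot: [-0.0, 0.995, 0.104, 0.0]
contact_force: [-0.7, -1.2, -2.7]
gripper_width: 0.194
grasp_force: 78.7
```

```bash
python3 chk.py
python3 - <<'E'
from m import *
from scipy.optimize import least_squares
m=bot.camera_model("wrist");im=shot("wrist","w6");c="wrist"
for q in("lens","magnifier"):print(q,[(r["position"],round(r["score"],2)) for r in bot.find_in(c,q)])
print(proj(c,[.64,.332,.286],m))
t=np.linspace(0,2*np.pi,90,endpoint=False)
h=cv2.cvtColor(im[:,:,::-1].copy(),cv2.COLOR_BGR2HSV)
# interior glass region: flood from predicted centre over non-white
k=cv2.inRange(h,(0,0,190),(180,60,255));u=proj(c,[.64,.332,.286],m)
n,l,st,ce=cv2.connectedComponentsWithStats(255-cv2.morphologyEx(k,cv2.MORPH_CLOSE,np.ones((3,3))),connectivity=4)
for dx,dy in((0,0),(-20,0),(20,0),(0,20)):
    i=l[int(u[1])+dy,int(u[0])+dx];print(st[i],ce[i],atz(c,ce[i],.286,m),atz(c,ce[i],.272,m))
E
```

```text
t 17.7 tcp [0.5781 0.1996 0.4001] tip [0.7424 0.2345 0.4042] out mm -41.59157117777236 lateral mm [118.2653 166.9696 260.5087] rodx [0.9782 0.2077 0.0005] dir err deg [ 7.5108  1.5826 28.6785] q [-0.1447  0.298  -0.3786  1.4822  0.1103  1.3818 -1.8903] F [-0.7079 -1.1524 -2.7046] w 0.19369312706577815
lens [([155.8, 68.9], 0.72), ([316.8, 201.4], 0.54)]
magnifier [([155.6, 67.3], 0.6)]
[141.7836  74.163 ]
[   76     0   139   146 15747] [145.4676  72.741 ] [0.6414 0.3297 0.286 ] [0.6412 0.3364 0.272 ]
[   76     0   139   146 15747] [145.4676  72.741 ] [0.6414 0.3297 0.286 ] [0.6412 0.3364 0.272 ]
[   76     0   139   146 15747] [145.4676  72.741 ] [0.6414 0.3297 0.286 ] [0.6412 0.3364 0.272 ]
[   76     0   139   146 15747] [145.4676  72.741 ] [0.6414 0.3297 0.286 ] [0.6412 0.3364 0.272 ]
```

View pics/w6.png

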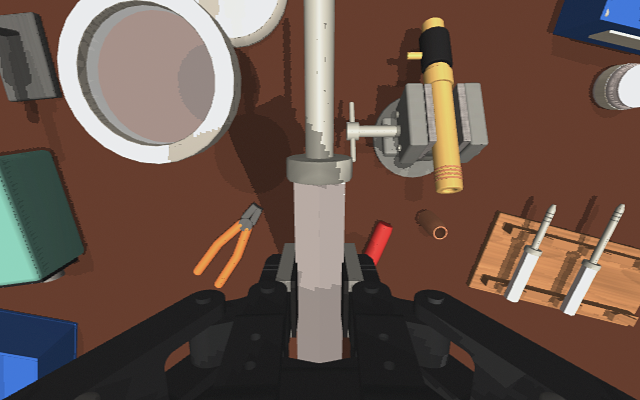

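The wrist view shows the lens opening centred at about (147,73). That puts the lens near (0.640, 0.331), which agrees with the side camera. I'll back off behind the ring, descend, then go in level below it.

Call:
drive_tool([
  {"hand":0,"translation":[-50,0,0],"angular":[0,0,0]},
  {"hand":0,"translation":[-105,20,0],"angular":[0,0,0]},
  {"hand":0,"translation":[-160,50,0],"angular":[0,0,0]},
  {"hand":0,"translation":[-208,74,0],"angular":[0,0,0]},
  {"hand":0,"translation":[-208,74,0],"angular":[0,0,0]},
  {"hand":0,"translation":[-208,74,-45],"angular":[0,0,0]},
  {"hand":0,"translation":[-208,74,-95],"angular":[0,0,0]},
  {"hand":0,"translation":[-208,74,-145],"angular":[0,0,0]},
  {"hand":0,"translation":[-208,74,-195],"angular":[0,0,0]},
  {"hand":0,"translation":[-208,74,-222],"angular":[0,0,0]},
  {"hand":0,"translation":[-208,74,-222],"angular":[0,0,0]},
  {"hand":0,"translation":[-208,74,-222],"angular":[0,0,0]},
])

```text
t: 19.35
eef_pos: [0.3717, 0.2748, 0.179]
tool_rot: [-0.001, 0.995, 0.105, 0.001]
contact_force: [1.6, -0.1, -1.1]
gripper_width: 0.193
grasp_force: 78.6
```

```bash
python3 chk.py
```

```text
t 19.35 tcp [0.3717 0.2748 0.179 ] tip [0.536  0.3097 0.1834] out mm 9.325152666539333 lateral mm [-45.0256 251.3761  14.263 ] rodx [0.9782 0.2079 0.0023] dir err deg [ 7.5086  1.592  28.7792] q [-0.3194  0.2526 -0.5137  2.0884  0.166   0.836  -2.2924] F [ 1.5953 -0.0869 -1.108 ] w 0.19264383128598128
```

Call:
drive_tool([
  {"hand":0,"translation":[20,4,0],"angular":[0,0,0]},
  {"hand":0,"translation":[40,8,0],"angular":[0,0,0]},
  {"hand":0,"translation":[60,12,0],"angular":[0,0,0]},
  {"hand":0,"translation":[80,16,0],"angular":[0,0,0]},
  {"hand":0,"translation":[95,19,0],"angular":[0,0,0]},
  {"hand":0,"translation":[104,21,0],"angular":[0,0,0]},
  {"hand":0,"translation":[104,21,0],"angular":[0,0,0]},
  {"hand":0,"translation":[104,21,0],"angular":[0,0,0]},
  {"hand":0,"translation":[104,21,0],"angular":[0,0,0]},
  {"hand":0,"translation":[104,21,0],"angular":[0,0,0]},
  {"hand":0,"translation":[104,21,0],"angular":[0,0,0]},
])

```text
t: 20.72
eef_pos: [0.4744, 0.2954, 0.1778]
tool_rot: [-0.001, 0.994, 0.105, 0.0]
contact_force: [0.1, -0.6, -1.8]
gripper_width: 0.193
grasp_force: 78.7
```

```bash
python3 chk.py
python3 - <<'E'
from m import *
T=np.array([.640,.331,.182])
for c in("side","scene"):
    shot(c,c+"7");print(c,proj(c,T),proj(c,[.64,.331,.272]))
a=cv2.imread("pics/side7.png")[240:330,190:310];b=cv2.imread("pics/scene7.png")[205:295,340:460]
cv2.imwrite("pics/fin.png",np.hstack([cv2.resize(a,(400,300),interpolation=2),cv2.resize(b,(400,300),interpolation=2)]))
for c in("side","scene"):
    for r in bot.outline_of(c,"rod_long")[:3]:
        p=ends(c,r["pixels"]);print(c,round(r["score"],2),p)
E
```

```text
t 20.725 tcp [0.4744 0.2954 0.1778] tip [0.6387 0.3304 0.1819] out mm -82.22906780420449 lateral mm [-19.8154 255.6277  58.5081] rodx [0.978  0.2088 0.0004] dir err deg [ 7.4981  1.6423 28.672 ] q [-0.3011  0.4021 -0.4602  1.8779  0.221   0.9108 -2.2262] F [ 0.0548 -0.5833 -1.8234] w 0.19317480960890898
side [247.3894 309.4957] [243.2765 284.606 ]
scene [385.73   287.1121] [389.8079 252.5029]
side 0.72 (array([301., 292.]), array([301., 305.]), 106)
side 0.67 (array([348.0496, 306.3959]), array([253.9197, 309.7383]), 516)
side 0.64 (array([442.6218, 169.4704]), array([414.1466, 207.1109]), 263)
scene 0.54 (array([425.7503, 237.5989]), array([385.7061, 287.7654]), 122)
```

The scene view finds the tip at (385.7, 287.8), against a predicted (385.7, 287.1). The rod is level, firmly held and at rest, so I'm handing in.

```bash
python3 -c "
from station import bot
import numpy as np
print(np.abs(bot.get_obs()['joint_vel']).max());print(bot.hand_in())"
```

```text
0.001569380813019457
the job is handed in; nothing more can be done
None
```

The long rod went down the barrel until its collar stopped on the mouth at about 15 N and was drawn right out; I handed in at about 21 s still holding it, level and at rest, with its tip about 90 mm below the lens centre and within about 2 mm of it sideways.

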